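# Uncover and draw out the sample tray

### The job

One of the two trays in the bench cabinet holds the jar with the red cap. Slide the blue guard window along its track, all the way to the end, off that tray and in front of the other one, then pull the tray with the red-capped jar gently out to its stop. Leave the guard aside, the other tray in, both jars standing in their trays, and everything else on the bench as it is.

Things in the scene. Friction and masses are not known exactly. Their poses are not given: they have to be found in the camera images.
- dock: Fixed white cabinet, clear flat roof, two trays side by side (bays at dock y = +-93.5 mm). 220 deep (dock x -100 to 120), 386 wide, top 156 mm above the bench; a 12 mm base plate reaches to x = -185 and carries the guard's track (22 mm high, black end stops 34 high at y = +-187). Origin at bench height on its centre line; +x to its back, away from the robot, +y to the robot's left, z up.
- guard (a joint): Guard's place along its track, m, along dock +y: 0 in the middle (half over each tray), +0.095 left end (before the left tray), -0.095 right end. Stays where left; friction about 2 N. Translucent blue upright panel 10 thick, 170 wide, top 144 mm above the bench, at dock x = -170 mm, in front of the pull bars; trays cannot pass it.
- guard_tab (a point): Centre of the orange tab that stands on the guard's top edge, midway along it: 16 (dock x) by 24 (dock y) by 46 mm high, spanning 142 to 188 mm above the bench, this point at 165 mm. Push it sideways or pinch it from above. At dock (-170, guard value, 165) mm; axes parallel to the dock's.
- tray_left (a joint): How far the left tray (bay at dock +y) is drawn out towards dock -x, m: 0 in, 0.13 at its stop; starts 0 to 6 mm out; friction about 2 N. Grey front panel 170 wide, 107 high, outer face at dock x = -100 mm when in; behind it a steel tray 196 deep, 160 wide, inner floor 34 mm and wall tops 75 mm above the bench.
- tray_left_handle (a point): Middle of the left tray's dark steel pull bar; moves with the tray, axes as the dock's. Bar level along dock y, 110 long, 10 x 10 mm, 125 mm above the bench, 31 below the roof's top. Behind it, to the front panel, a gap 40 deep and 90 mm wide, open above: fingertips can hook in from above. Tray in: at dock (-145, +93.5, 125) mm.
- tray_right (a joint): How far the right tray (bay at dock -y) is drawn out towards dock -x, m: 0 in, 0.13 at its stop; starts 0 to 6 mm out; friction about 2 N. Grey front panel 170 wide, 107 high, outer face at dock x = -100 mm when in; behind it a steel tray 196 deep, 160 wide, inner floor 34 mm and wall tops 75 mm above the bench.
- tray_right_handle (a point): Middle of the right tray's dark steel pull bar; moves with the tray, axes as the dock's. Bar level along dock y, 110 long, 10 x 10 mm, 125 mm above the bench, 31 below the roof's top. Behind it, to the front panel, a gap 40 deep and 90 mm wide, open above: fingertips can hook in from above. Tray in: at dock (-145, -93.5, 125) mm.
- jar_red: Loose amber jar with a red cap, 54 mm across, 100 mm high, about 180 g, standing in one of the trays under the clear roof. Origin at the centre of its underside, z up along its axis.
- jar_white: The same jar with a white cap, standing in the other tray. Origin at the centre of its underside, z up.
- cup_a: Bystander: loose black centrifuge cup, 90 mm across, 125 high, left of the cabinet. Origin under its centre.
- cup_b: Bystander: the same black cup, right of the cabinet. Origin under its centre.
- bin: Bystander: loose clear open box 160 x 120 x 60 mm, left side. Origin under its centre.
- tube_rack: Bystander: loose blue tube rack 160 x 70 mm, 95 high with its tubes, right side. Origin under its centre.
- spray: Bystander: loose white bottle with a blue cap, 64 mm across, 170 high, right side near the robot. Origin under its centre.
- timer: Bystander: loose flat white timer 70 x 90 x 22 mm, left side near the robot. Origin under its centre.

How it is judged:
By the outcome, as a careful person would: the job done as asked, in the order asked, and still so for the second after the job is handed in, with the robot touching nothing.
It also fails if it takes over 38 s, if anything falls off the work surface, if the arm or the gripper's body presses on something with over 40 N, if the wrist force passes 120 N, or if a joint passes its speed limit or range.

### The arm

A 6-joint arm with a two-finger parallel gripper is mounted at the origin on the work surface. World frame = base frame: x ahead of the robot, y to its left, z up, the work surface at z = 0. Lengths are in m, angles in rad, forces in N, time in s.
With the tool pointing down it reaches from about 0.35 to 0.925 m from the base axis. Payload 6.4 kg.
Tool frame: the origin (TCP) lies between the finger pads; the fingertips stand manip.nose_length ahead of it and the grasp point (between the pads) is the TCP (manip.nose_length is the distance from the TCP to the fingertips, in m); z points along the fingers, y is the direction in which the jaws open and shut (so a half turn about z gives the same grasp; the last joint's range is limited). The gripper opens to 94 mm and grips with 3 to 60 N. Pads are 16 mm wide; open, the fingers measure 119 mm over their backs; the gripper's body (75 mm by 177 mm) begins 78 mm behind the grasp point.
Start: joints at [-1.397, 0.245, 1.558, -0, 1.339, -0.174], TCP at [0.222, -0.611, 0.224] pointing down, gripper open.
Joint ranges: [-3.13, 3.13], [-1.02, 2.26], [0.13, 2.54], [-0.95, 4.09], [0.21, 2.88], [-2.74, 2.74]. Speed limits (rad/s): [2.57, 2.57, 3.14, 3.14, 3.14, 3.14].

### API

Orientations are given as [roll, pitch, yaw] about the fixed x, y, z axes, in that order (R = Rz(yaw) Ry(pitch) Rx(roll)).
In Python, from cell import manip, eyes gives the robot as it stands. The module is installed in compiled form; this text tells all that it offers.
- The arm moves only by the tool play_rows, never from a script. Its arguments are lists of equal length, an entry for each row: "rotation": the turn, a rotation vector about the world's x, y, z in rad, a list of three; "dp": the shift along the world's x, y, z in mm, a list of three; "claw": the closure, from 0 (fully open) to 1 (shut). In form: {"rotation": [[rx, ry, rz], ...], "dp": [[x, y, z], ...], "claw": [claw, ...]}. A call has 1 to 5 rows; each row shifts and turns the commanded pose from where the row before left it; what a row does not reach is not made up. A row lasts 1/8 s, in which the tool goes at most 62.5 mm and 10.7 degrees, less where a joint would pass 70% of its speed; a pose out of reach is approached as far as the arm can. A call with a gripper value outside its range is refused whole. The fingers move at their own pace and stop on an object; "grip_force" is the grip in N (left out, the last holds). Time passes only in rows, so rows that do not move let the fingers close. It gives the time, the measured TCP pose, the force and the opening at its end, in the units of the state.
- manip.sense(): the state, without advancing time (a new reading comes with each control period).
- eyes.grab_frame(name): name is "side" or "top"; returns a dict with "img" (400x640x3 uint8, red, green, blue), "intrinsics" (3x3 intrinsics, pixels), "T" (4x4, takes a point from camera to world coordinates). Camera axes: x right, y down, z forward; pixel columns grow to the right and rows downward; lengths in m; the calibration is good to about 2 mm. A picture is of the moment at which its call begins. There is no depth.
- manip.sign_off(): hands the job in, once; it reports no verdict.
The state is a dict: "time": time; "q": joint angles; "joint_vel": joint speeds; "effort": joint torques, N m; "position": TCP position; "tool_rot": TCP orientation; "force": force on the tool from outside, world axes, zero at the start; "ft_torque": the same for the moment, N m; "gripper_width": opening from 0.0 (shut) to 1.0 (fully open).
Only numpy, scipy, OpenCV 4.12 (cv2) and the standard library are available. Lean on these libraries where they do the work, as an engineer would, in place of code of your own. Each camera call takes 0.05 s, during which the arm holds its last target.

## Working session

There is one attempt and no reset: what is moved stays moved. The work goes in short steps, Python scripts to look and compute and a tool call to move; the robot and the scene stay as the last step left them, time stands still between calls to the robot, and variables do not carry over. Pictures are saved under pics/ and viewed, and the job is handed in when it is done.

Besides the shell and the picture viewer there is one more tool, called after ">>>" in YAML: its name, and indented under it one key for each argument. play_rows: Moves the arm, as the interface text tells. Its arguments: {"type":"object","properties":{"rotation":{"type":"array","items":{"type":"array","items":{"type":"number"}}},"dp":{"type":"array","items":{"type":"array","items":{"type":"number"}}},"claw":{"type":"array","items":{"type":"number"}},"grip_force":{"type":"number"}},"required":["rotation","dp","claw"]}

```bash
mkdir -p pics
python3 - <<'E'
from cell import manip, eyes
import cv2, numpy as np
print(manip.sense(), manip.nose_length)
for n in("side","top"):
    f=eyes.grab_frame(n); cv2.imwrite(f"pics/{n}0.png",f["img"][:,:,::-1]); print(n,f["intrinsics"],f["T"])
    np.savez(f"{n}0.npz",**f)
E
```

```text
{'time': 0.0, 'q': array([-1.39709867e+00,  2.45759294e-01,  1.55898890e+00,  2.83421266e-05,
        1.33862405e+00, -1.74086036e-01]), 'joint_vel': array([ 0.00024346,  0.00048461,  0.00191434, -0.00018249, -0.00103164,
        0.00027185]), 'effort': array([-2.15729211e-03, -4.15837455e+01, -3.14603162e+01,  6.83873333e-02,
        3.32235661e-02, -1.45281970e-04]), 'position': array([ 0.22145675, -0.61054154,  0.22339383]), 'tool_rot': array([-3.13984474e+00, -3.35392024e-04,  3.47776854e-01]), 'force': array([-0.69816823,  0.00398292, -0.28853199]), 'ft_torque': array([-0.04854455, -0.04372198, -0.00803541]), 'gripper_width': 1.001110621817208} 0.019
side [[474.64372385   0.         318.39796547]
 [  0.         474.64372385 193.5317203 ]
 [  0.           0.           1.        ]] [[ 0.20313997 -0.9231546   0.3263736   0.05624152]
 [-0.97914638 -0.19239199  0.06525104 -0.09387307]
 [ 0.00255486 -0.33282262 -0.94298599  1.53542795]
 [ 0.          0.          0.          1.        ]]
top [[416.04253395   0.         306.89934006]
 [  0.         416.04253395 202.9293378 ]
 [  0.           0.           1.        ]] [[ 0.01064022 -0.98897224  0.14771827  0.37964684]
 [-0.99982432 -0.01280192 -0.01369085  0.01632808]
 [ 0.01543095 -0.14754664 -0.98893472  1.21912495]
 [ 0.          0.          0.          1.        ]]
```

View pics/side0.png

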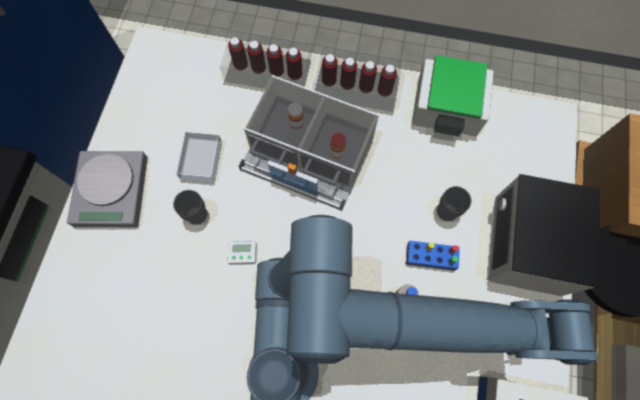

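View pics/top0.png

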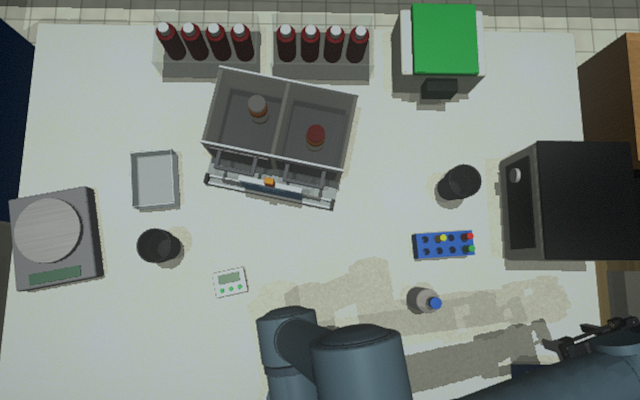

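The red-capped jar (about 338,143 in side, 316,134 in top) is in the right tray. The guard's orange tab (side 292,168; top 269,182) is near the middle. Next I'll zoom in to measure the dock pose.

Run:
```python
import cv2, numpy as np
s=cv2.imread("pics/side0.png")[70:215,230:390]; t=cv2.imread("pics/top0.png")[60:220,195:365]
cv2.imwrite("pics/s0z.png",cv2.resize(s,None,fx=4.1,fy=4.1,interpolation=cv2.INTER_CUBIC))
cv2.imwrite("pics/t0z.png",cv2.resize(t,None,fx=3.7,fy=3.7,interpolation=cv2.INTER_CUBIC))
```

```text
(no output)
```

View pics/s0z.png

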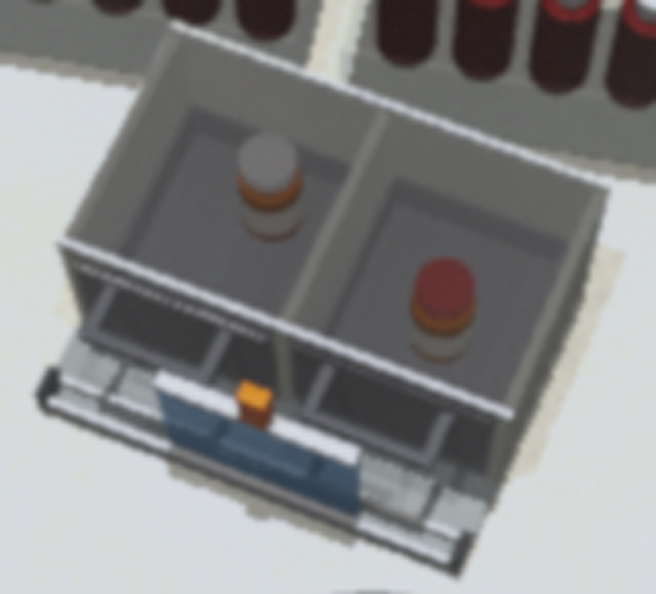

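View pics/t0z.png

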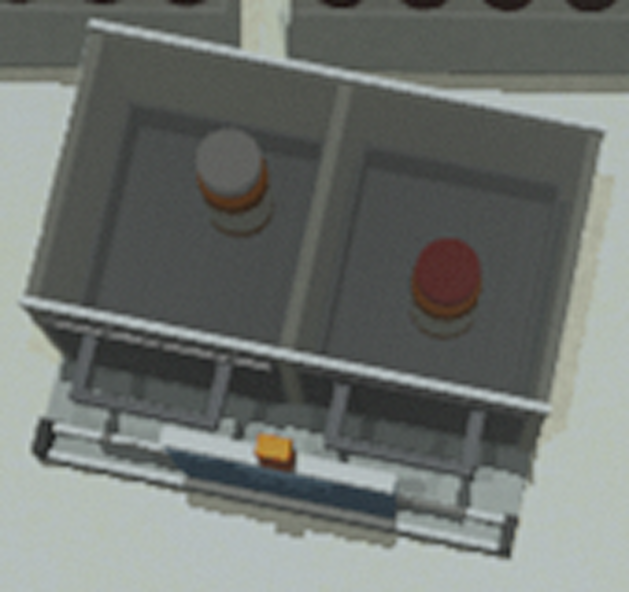

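```bash
cat > h.py <<'E'
import numpy as np, cv2
def cast(f,uv,z):
    uv=np.atleast_2d(np.array(uv,float)); d=np.c_[uv,np.ones(len(uv))]@np.linalg.inv(f["intrinsics"]).T@f["T"][:3,:3].T
    o=f["T"][:3,3]; return o+d*((z-o[2])/d[:,2])[:,None]
def fit(A,B):
    ca,cb=A.mean(0),B.mean(0); a=A-ca;b=B-cb
    th=np.arctan2((a[:,0]*b[:,1]-a[:,1]*b[:,0]).sum(),(a*b).sum())
    R=np.array([[np.cos(th),-np.sin(th)],[np.sin(th),np.cos(th)]]); t=cb-R@ca
    return th,R,t,np.linalg.norm(A@R.T+t-B,axis=1)
E
python3 - <<'E'
from h import *
F={n:np.load(n+"0.npz") for n in("side","top")}
M=np.array([[-.1,.193],[-.1,-.193],[.12,.193],[.12,-.193]])
z={"side":([[62,243],[512,413],[175,25],[605,190]],4.1,(230,70),[[254,391]]),"top":([[27,302],[548,408],[93,24],[600,132]],3.7,(195,60),[[275,446]])}
for n,(p,s,o,tab) in z.items():
    c=lambda q:(np.array(q)+.5)/s-.5+o
    P=cast(F[n],c(p),.156)[:,:2]; th,R,t,e=fit(M,P)
    T=cast(F[n],c(tab),.188)[:,:2]
    print(n,th,t,e*1000,"tab",T, (T-t)@R)
    print(np.linalg.norm(P[0]-P[1]),np.linalg.norm(P[0]-P[2]))
    h=F[n]["img"]; hsv=cv2.cvtColor(h,cv2.COLOR_RGB2HSV)
    m=(hsv[:,:,0]>8)&(hsv[:,:,0]<25)&(hsv[:,:,1]>150)&(hsv[:,:,2]>200)
    y,x=np.nonzero(m); k=(abs(y-175)<25)&(abs(x-280)<30); u=[x[k].mean(),y[k].mean()];print(u,k.sum(),(cast(F[n],u,.188)[:,:2]-t)@R)
E
```

```text
side -0.1943256630087324 [0.76167631 0.07542831] [4.36040992 6.05927675 2.58222837 7.64721208] tab [[0.59691054 0.09903193]] [[-0.16622254 -0.00865773]]
0.380102243487668 0.21654605059558743
[np.float64(291.4117647058824), np.float64(166.05882352941177)] 17 [[-0.16967522 -0.00964762]]
top -0.19367601304552087 [0.75747956 0.07697319] [6.48535602 5.22245712 2.99237401 7.64983393] tab [[0.59047078 0.09840216]] [[-0.16801065 -0.01111544]]
0.37783391799681726 0.21437863807311086
[np.float64(nan), np.float64(nan)] 0 [[nan nan]]<stdin>:13: RuntimeWarning: Mean of empty slice.
  ret = ret.dtype.type(ret / rcount)
```

Run:
```python
from h import *
F={n:np.load(n+"0.npz") for n in("side","top")}
th=-.194; R=np.array([[np.cos(th),-np.sin(th)],[np.sin(th),np.cos(th)]])
z={"side":(4.1,(230,70),[254,391],[[308,408],[433,455]],[[84,335],[205,375]],[[48,388],[460,557]]),"top":(3.7,(195,60),[275,446],[[333,442],[475,468]],[[78,393],[213,418]],[[42,440],[508,537]])}
for n,(s,o,tab,br,bl,st) in z.items():
    c=lambda q:(np.array(q)+.5)/s-.5+o
    T=cast(F[n],c(tab),.188)[:,:2]
    for nm,q,zz in(("tab",[tab],.188),("R",br,.13),("L",bl,.13),("stops",st,.034)):
        P=cast(F[n],c(q),zz)[:,:2]; print(n,nm,P.round(4).tolist(),((P-T)@R).round(4).tolist())
t=np.array([.5937,.0987])
for g in (-.0095,): 
  D=lambda x,y:t+R@np.array([x+.17,y-g])
  print("origin",D(0,0),"push start",D(-.17,g-.05),"contact",D(-.17,g-.0245),"end",D(-.17,.0705),"hook",D(-.122,-.0935),"tab end",D(-.17,.095),"axes",R)
```

```text
side tab [[0.5969, 0.099]] [[0.0, 0.0]]
side R [[0.6148, 0.0629], [0.5961, -0.04]] [[0.0245, -0.032], [0.0261, -0.1366]]
side L [[0.6395, 0.2495], [0.6256, 0.148]] [[0.0128, 0.1558], [0.0187, 0.0536]]
side stops [[0.6262, 0.2902], [0.5505, -0.0748]] [[-0.0081, 0.1933], [-0.012, -0.1795]]
top tab [[0.5905, 0.0984]] [[0.0, 0.0]]
top R [[0.6058, 0.0613], [0.5882, -0.0412]] [[0.0222, -0.0334], [0.0247, -0.1374]]
top L [[0.6394, 0.2461], [0.6223, 0.1482]] [[0.0195, 0.1544], [0.0216, 0.055]]
top stops [[0.6242, 0.2928], [0.5522, -0.0723]] [[-0.0044, 0.1973], [-0.0046, -0.1748]]
origin [0.76234242 0.07524827] push start [0.58406073 0.04963795] contact [0.58897676 0.0746596 ] end [0.60912283 0.17719928] hook [0.62460559 0.00702206] tab end [0.61384607 0.20123968] axes [[ 0.98124095  0.19278539]
 [-0.19278539  0.98124095]]
```

>>> play_rows:
  rotation:
    - [0,0,-0.18]
    - [0,0,-0.18]
    - [0,0,-0.182]
    - [0,0,0]
    - [0,0,0]
  dp:
    - [0,0,40]
    - [20,40,20]
    - [25,45,0]
    - [30,50,0]
    - [30,50,0]
  claw: [1,1,1,1,1]
  grip_force: 20

```text
time: 0.72
position: [0.327, -0.4243, 0.284]
tool_rot: [-3.141, 0.0, -0.195]
force: [1.6, -0.1, -0.2]
gripper_width: 0.503
```

>>> play_rows:
  rotation:
    - [0,0,0]
    - [0,0,0]
    - [0,0,0]
    - [0,0,0]
    - [0,0,0]
  dp:
    - [28,51,0]
    - [28,51,0]
    - [28,51,0]
    - [28,51,0]
    - [28,51,0]
  claw: [1,1,1,1,1]

```text
time: 1.35
position: [0.4669, -0.1692, 0.2842]
tool_rot: [-3.142, 0.0, -0.194]
force: [0.7, -0.3, 0.9]
gripper_width: 0.007
```

>>> play_rows:
  rotation:
    - [0,0,0]
    - [0,0,0]
    - [0,0,0]
    - [0,0,0]
    - [0,0,0]
  dp:
    - [28,51,0]
    - [28,51,0]
    - [28,51,0]
    - [28,51,0]
    - [3,5,0]
  claw: [1,1,1,1,1]

```text
time: 1.98
position: [0.582, 0.0409, 0.2836]
tool_rot: [-3.141, 0.001, -0.19]
force: [0.2, -0.0, 0.0]
gripper_width: 0.009
```

>>> play_rows:
  rotation:
    - [0,0,0]
    - [0,0,0]
    - [0,0,0]
    - [0,0,0]
  dp:
    - [0,0,-45]
    - [0,0,-40]
    - [0,0,-28]
    - [0,0,0]
  claw: [1,1,1,1]

```text
time: 2.48
position: [0.5793, 0.0373, 0.1686]
tool_rot: [3.141, 0.006, -0.195]
force: [-0.1, 0.6, -0.0]
gripper_width: 0.006
```

Run:
```python
from cell import manip, eyes
import cv2
for n,(a,b,c,d) in {"side":(70,215,230,390),"top":(60,220,195,365)}.items():
    f=eyes.grab_frame(n); i=f["img"][a:b,c:d,::-1]; cv2.imwrite(f"pics/{n}1.png",cv2.resize(i,None,fx=3.7,fy=3.7,interpolation=cv2.INTER_CUBIC))
s=manip.sense();print(s["position"],s["force"])
```

```text
[0.58184987 0.03729787 0.17235074] [ 0.27011468 -0.18105898 -0.36481485]
```

View pics/side1.png

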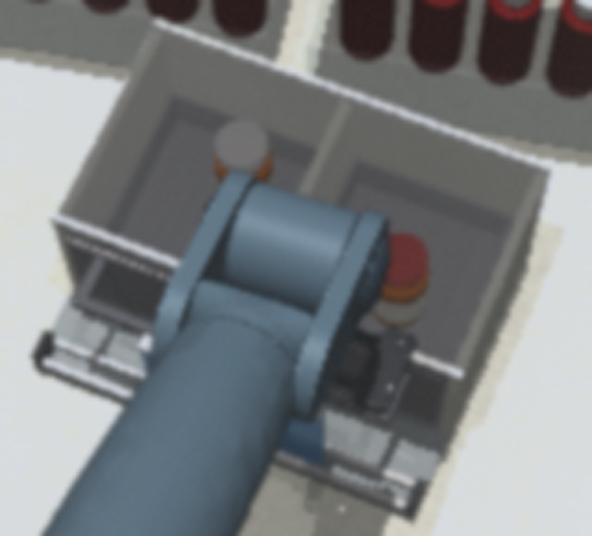

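View pics/top1.png

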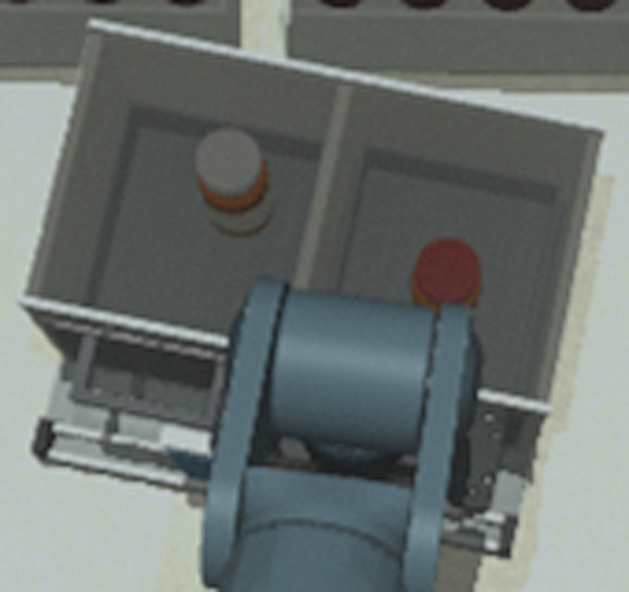

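The arm now hides the tab (previously top 269,182); nothing else has moved. Free-space force is about zero, so I'll push it along dock +y.

>>> play_rows:
  rotation:
    - [0,0,0]
    - [0,0,0]
    - [0,0,0]
    - [0,0,0]
    - [0,0,0]
  dp:
    - [3,15,0]
    - [3,15,0]
    - [3,15,0]
    - [3,15,0]
    - [3,15,0]
  claw: [1,1,1,1,1]

```text
time: 3.2
position: [0.597, 0.1139, 0.1718]
tool_rot: [3.141, -0.001, -0.194]
force: [-0.3, -3.8, 2.5]
gripper_width: 0.004
```

>>> play_rows:
  rotation:
    - [0,0,0]
    - [0,0,0]
    - [0,0,0]
    - [0,0,0]
  dp:
    - [3,15,0]
    - [3,15,0]
    - [3,15,0]
    - [1,5,0]
  claw: [1,1,1,1]

```text
time: 3.7
position: [0.6065, 0.1641, 0.1712]
tool_rot: [-3.142, 0.001, -0.193]
force: [-1.2, -2.3, 1.3]
gripper_width: 0.006
```

Contact and sliding at about 3 N. The last stretch goes in small steps, until the force shows the stop.

>>> play_rows:
  rotation:
    - [0,0,0]
    - [0,0,0]
    - [0,0,0]
  dp:
    - [1,4,0]
    - [1,4,0]
    - [0,2,0]
  claw: [1,1,1]

```text
time: 4.08
position: [0.6085, 0.1728, 0.1711]
tool_rot: [3.141, 0.0, -0.194]
force: [0.5, -2.8, -0.4]
gripper_width: 0.005
```

>>> play_rows:
  rotation:
    - [0,0,0]
    - [0,0,0]
  dp:
    - [0.5,2,0]
    - [0.5,2,0]
  claw: [1,1]

```text
time: 4.32
position: [0.6093, 0.1769, 0.1711]
tool_rot: [3.141, 0.001, -0.194]
force: [0.2, -1.9, -0.9]
gripper_width: 0.002
```

>>> play_rows:
  rotation:
    - [0,0,0]
    - [0,0,0]
  dp:
    - [0.4,2,0]
    - [0.4,2,0]
  claw: [1,1]

```text
time: 4.58
position: [0.6095, 0.178, 0.1711]
tool_rot: [3.134, 0.002, -0.194]
force: [-5.8, -17.2, 3.6]
gripper_width: 0.005
```

>>> play_rows:
  rotation:
    - [0,0,0]
    - [0,0,0]
  dp:
    - [0.4,2,0]
    - [0,0,0]
  claw: [1,1]

```text
time: 4.82
position: [0.6095, 0.178, 0.1711]
tool_rot: [3.13, 0.003, -0.194]
force: [-8.4, -19.2, 4.6]
gripper_width: 0.003
```

The force rose to 20 N with no further motion at y = 0.178, against a predicted 0.177, so the guard is at its left stop. I'll back off, lift and look.

>>> play_rows:
  rotation:
    - [0,0,0]
    - [0,0,0]
    - [0,0,0]
    - [0,0,0]
  dp:
    - [-4,-20,0]
    - [0,0,40]
    - [0,0,20]
    - [3,-40,0]
  claw: [1,1,1,1]

```text
time: 5.32
position: [0.611, 0.1245, 0.2345]
tool_rot: [-3.139, -0.005, -0.19]
force: [0.3, 0.1, -1.0]
gripper_width: 0.006
```

>>> play_rows:
  rotation:
    - [0,0,0]
    - [0,0,0]
    - [0,0,0]
    - [0,0,0]
  dp:
    - [5,-40,0]
    - [5,-40,0]
    - [2,-37,0]
    - [0,0,0]
  claw: [1,1,1,1]

```text
time: 5.82
position: [0.6221, 0.0042, 0.2316]
tool_rot: [-3.141, -0.001, -0.197]
force: [-0.3, 0.0, 0.6]
gripper_width: 0.004
```

```bash
cat > snap.py <<'E'
from cell import manip, eyes
import cv2,sys
for n,(a,b,c,d) in {"side":(70,225,230,390),"top":(60,240,195,365)}.items():
    f=eyes.grab_frame(n); i=f["img"][a:b,c:d,::-1]; cv2.imwrite(f"pics/{n}{sys.argv[1]}.png",cv2.resize(i,None,fx=3.3,fy=3.3,interpolation=cv2.INTER_CUBIC))
s=manip.sense();print(s["time"],s["position"],s["force"])
E
python3 snap.py 2
```

```text
5.925 [0.62181999 0.00635797 0.23152034] [-0.20171033 -0.27302055 -0.44345505]
```

View pics/side2.png

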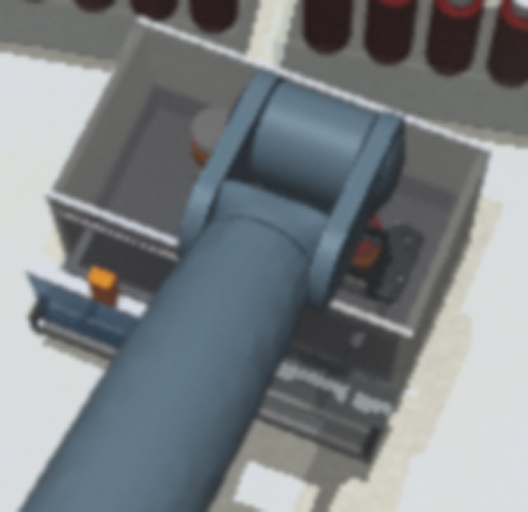

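View pics/top2.png

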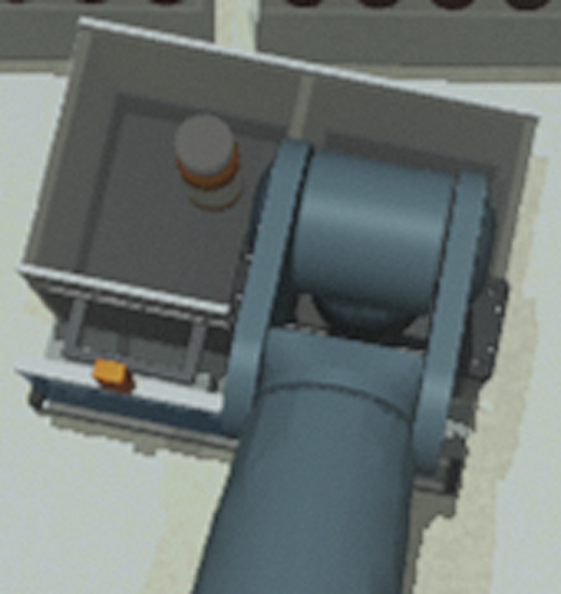

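The guard is at the left end: tab at zoom (103,283) in side and (112,376) in top, with the panel against the left stop. Now I'll lower into the gap behind the right tray's bar.

>>> play_rows:
  rotation:
    - [0,0,0]
    - [0,0,0]
    - [0,0,0]
    - [0,0,0]
    - [0,0,0]
  dp:
    - [2,0,-40]
    - [0,0,-25]
    - [0,0,-10]
    - [0,0,-10]
    - [0,0,0]
  claw: [1,1,1,1,1]

```text
time: 6.55
position: [0.6238, 0.0063, 0.1465]
tool_rot: [-3.141, 0.0, -0.194]
force: [-1.4, -0.2, -0.2]
gripper_width: 0.004
```

>>> play_rows:
  rotation:
    - [0,0,0]
    - [0,0,0]
    - [0,0,0]
  dp:
    - [0,0,-10]
    - [0,0,-10]
    - [0,0,0]
  claw: [1,1,1]

```text
time: 6.92
position: [0.623, 0.006, 0.1252]
tool_rot: [3.142, 0.002, -0.194]
force: [0.0, -0.3, -0.3]
gripper_width: 0.008
```

>>> play_rows:
  rotation:
    - [0,0,0]
    - [0,0,0]
    - [0,0,0]
    - [0,0,0]
    - [0,0,0]
  dp:
    - [-3,0.6,0]
    - [-3,0.6,0]
    - [-3,0.6,0]
    - [-3,0.6,0]
    - [-3,0.6,0]
  claw: [1,1,1,1,1]

```text
time: 7.55
position: [0.6091, 0.0088, 0.1267]
tool_rot: [-3.142, -0.002, -0.194]
force: [1.8, -0.7, -1.1]
gripper_width: -0.001
```

>>> play_rows:
  rotation:
    - [0,0,0]
    - [0,0,0]
    - [0,0,0]
    - [0,0,0]
    - [0,0,0]
  dp:
    - [-4,0.8,0]
    - [-5,1,0]
    - [-5,1,0]
    - [-5,1,0]
    - [-5,1,0]
  claw: [1,1,1,1,1]

```text
time: 8.18
position: [0.5845, 0.0137, 0.1266]
tool_rot: [3.142, -0.0, -0.194]
force: [1.9, -1.1, 0.7]
gripper_width: 0.003
```

Force is about 2 N, so the tray is sliding. I'll carry on gently.

>>> play_rows:
  rotation:
    - [0,0,0]
    - [0,0,0]
    - [0,0,0]
    - [0,0,0]
    - [0,0,0]
  dp:
    - [-5,1,0]
    - [-5,1,0]
    - [-5,1,0]
    - [-5,1,0]
    - [-5,1,0]
  claw: [1,1,1,1,1]

```text
time: 8.8
position: [0.5595, 0.0187, 0.1266]
tool_rot: [3.142, -0.0, -0.194]
force: [2.7, -1.3, 1.6]
gripper_width: 0.009
```

>>> play_rows:
  rotation:
    - [0,0,0]
    - [0,0,0]
    - [0,0,0]
    - [0,0,0]
    - [0,0,0]
  dp:
    - [-5,1,0]
    - [-5,1,0]
    - [-5,1,0]
    - [-5,1,0]
    - [-5,1,0]
  claw: [1,1,1,1,1]

```text
time: 9.43
position: [0.5344, 0.0238, 0.1264]
tool_rot: [3.142, 0.0, -0.194]
force: [2.8, -1.8, 0.7]
gripper_width: 0.005
```

>>> play_rows:
  rotation:
    - [0,0,0]
    - [0,0,0]
    - [0,0,0]
    - [0,0,0]
    - [0,0,0]
  dp:
    - [-5,1,0]
    - [-5,1,0]
    - [-5,1,0]
    - [-4,0.8,0]
    - [-3,0.6,0]
  claw: [1,1,1,1,1]

```text
time: 10.05
position: [0.5124, 0.0282, 0.1264]
tool_rot: [-3.142, 0.0, -0.194]
force: [2.1, -1.3, 0.6]
gripper_width: 0.004
```

>>> play_rows:
  rotation:
    - [0,0,0]
    - [0,0,0]
    - [0,0,0]
    - [0,0,0]
    - [0,0,0]
  dp:
    - [-3,0.6,0]
    - [-3,0.6,0]
    - [-3,0.6,0]
    - [-3,0.6,0]
    - [-3,0.6,0]
  claw: [1,1,1,1,1]

```text
time: 10.68
position: [0.4975, 0.0311, 0.1264]
tool_rot: [3.142, 0.0, -0.194]
force: [2.3, -0.8, 0.7]
gripper_width: 0.005
```

>>> play_rows:
  rotation:
    - [0,0,0]
    - [0,0,0]
    - [0,0,0]
  dp:
    - [-2,0.4,0]
    - [-2,0.4,0]
    - [-2,0.4,0]
  claw: [1,1,1]

```text
time: 11.05
position: [0.4915, 0.0323, 0.1264]
tool_rot: [-3.142, 0.0, -0.194]
force: [1.7, -2.0, -0.6]
gripper_width: 0.004
```

>>> play_rows:
  rotation:
    - [0,0,0]
    - [0,0,0]
  dp:
    - [-2,0.4,0]
    - [-2,0.4,0]
  claw: [1,1]

```text
time: 11.3
position: [0.4876, 0.0331, 0.1264]
tool_rot: [3.142, 0.0, -0.194]
force: [1.5, -1.0, -0.4]
gripper_width: 0.004
```

>>> play_rows:
  rotation:
    - [0,0,0]
    - [0,0,0]
  dp:
    - [-2,0.4,0]
    - [0,0,0]
  claw: [1,1]

```text
time: 11.55
position: [0.4858, 0.0335, 0.1264]
tool_rot: [-3.142, -0.001, -0.194]
force: [2.1, -1.9, -1.2]
gripper_width: 0.004
```

Not at the stop yet, so I'll continue in 2 mm steps.

>>> play_rows:
  rotation:
    - [0,0,0]
    - [0,0,0]
  dp:
    - [-2,0.4,0]
    - [-2,0.4,0]
  claw: [1,1]

```text
time: 11.8
position: [0.4856, 0.0335, 0.1269]
tool_rot: [-3.141, -0.012, -0.195]
force: [20.1, -3.1, -15.7]
gripper_width: 0.011
```

>>> play_rows:
  rotation:
    - [0,0,0]
    - [0,0,0]
  dp:
    - [-2,0.4,0]
    - [0,0,0]
  claw: [1,1]

```text
time: 12.05
position: [0.4855, 0.0335, 0.1275]
tool_rot: [-3.141, -0.017, -0.195]
force: [24.5, -3.7, -17.8]
gripper_width: 0.005
```

The stop is reached (25 N, no motion). I'll ease to mid-gap, lift and retreat.

>>> play_rows:
  rotation:
    - [0,0,0]
    - [0,0,0]
    - [0,0,0]
    - [0,0,0]
  dp:
    - [6,-1,0]
    - [6,-1,0]
    - [4,-1,0]
    - [0,0,0]
  claw: [1,1,1,1]

```text
time: 12.55
position: [0.4956, 0.0318, 0.1263]
tool_rot: [-3.142, 0.001, -0.194]
force: [0.4, 0.6, -0.1]
gripper_width: 0.003
```

>>> play_rows:
  rotation:
    - [0,0,0]
    - [0,0,0]
    - [0,0,0]
    - [0,0,0]
    - [0,0,0]
  dp:
    - [0,0,15]
    - [0,0,30]
    - [0,0,45]
    - [0,0,50]
    - [-10,-50,20]
  claw: [1,1,1,1,1]

```text
time: 13.18
position: [0.487, -0.0173, 0.2914]
tool_rot: [3.141, -0.007, -0.189]
force: [0.2, -1.5, -0.4]
gripper_width: 0.004
```

>>> play_rows:
  rotation:
    - [0,0,0]
    - [0,0,0]
    - [0,0,0]
    - [0,0,0]
    - [0,0,0]
  dp:
    - [-10,-60,0]
    - [-10,-60,0]
    - [-10,-60,0]
    - [-10,-60,0]
    - [0,-60,0]
  claw: [1,1,1,1,1]

```text
time: 13.8
position: [0.445, -0.3202, 0.288]
tool_rot: [3.141, -0.002, -0.195]
force: [0.8, 0.4, -0.4]
gripper_width: 0.002
```

>>> play_rows:
  rotation:
    - [0,0,0]
    - [0,0,0]
    - [0,0,0]
  dp:
    - [0,-60,0]
    - [0,-30,0]
    - [0,0,0]
  claw: [1,1,1]

```text
time: 14.18
position: [0.4452, -0.4097, 0.287]
tool_rot: [-3.142, -0.0, -0.197]
force: [-0.3, 0.7, 0.2]
gripper_width: 0.003
```

Run:
```python
from cell import manip, eyes
import cv2
for n in("side","top"):
    f=eyes.grab_frame(n); cv2.imwrite(f"pics/{n}3.png",f["img"][:,:,::-1])
    a,b,c,d=(70,225,230,390) if n=="side" else (60,240,195,365)
    cv2.imwrite(f"pics/{n}3z.png",cv2.resize(f["img"][a:b,c:d,::-1],None,fx=3.3,fy=3.3,interpolation=cv2.INTER_CUBIC))
s=manip.sense();print(s["time"],s["position"],s["force"])
```

```text
14.275 [ 0.44575713 -0.4076051   0.28702886] [0.79635919 1.04731019 1.00372961]
```

View pics/side3z.png

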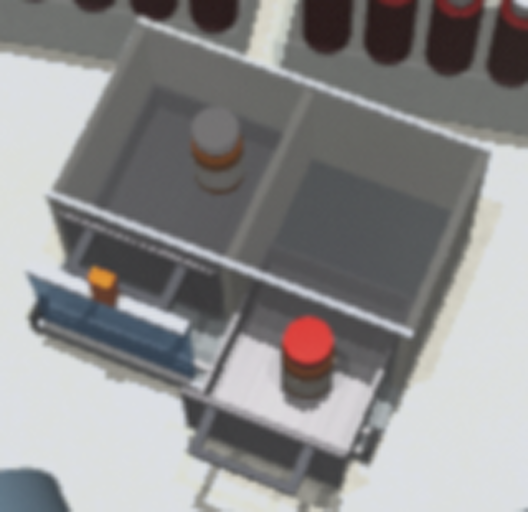

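View pics/top3z.png

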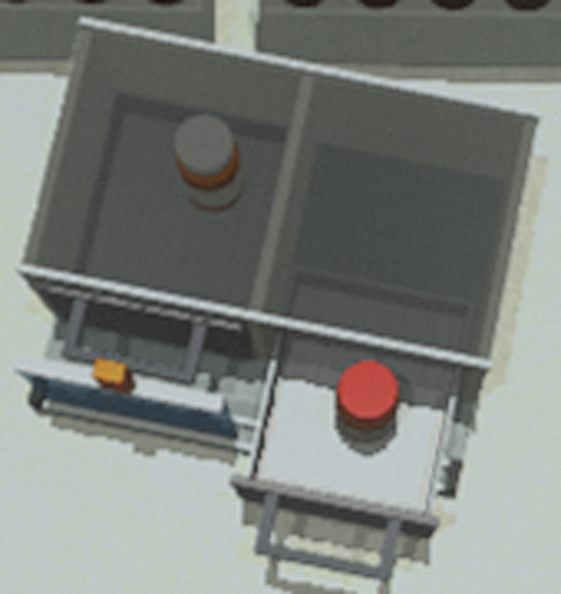

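View pics/top3.png

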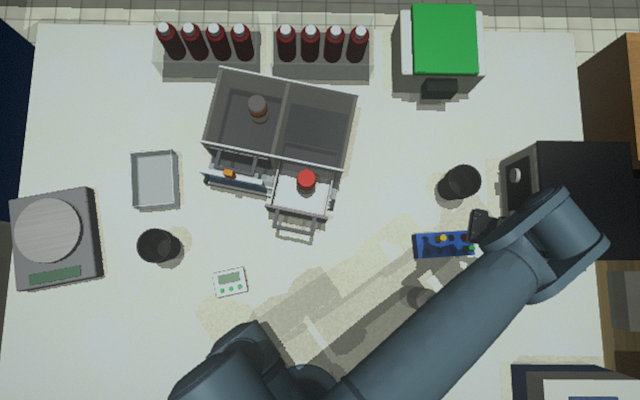

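View pics/side3.png

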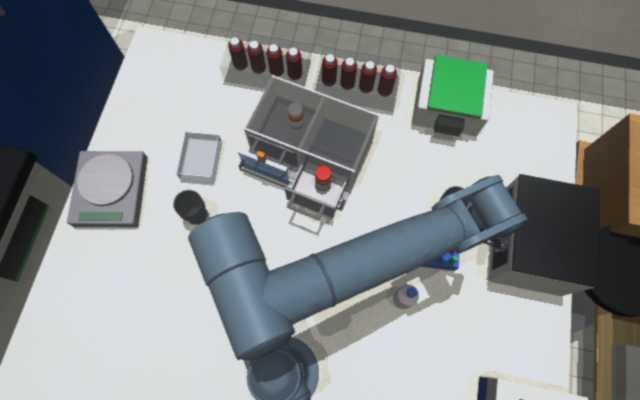

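The red-capped jar stands upright in the drawn-out right tray (side 323,176). The guard is at the left end (tab 261,157), the left tray is in, and the bystanders, spray included (408,294), stand where they were. I'll hand the job in.

```bash
python3 -c "
from cell import manip
print(manip.sign_off())"
```

```text
the job is handed in; nothing more can be done
None
```

The job is done and handed in at about 14.3 s. The red-capped jar was in the right tray, so I slid the guard to the left end, then pulled the right tray out to its stop.

- **Guard:** I pushed the orange tab sideways with closed fingers. At the end the force rose to about 20 N with no further motion, at y = 0.178 m against the 0.177 m I had worked out for the left stop.
- **Tray:** I hooked the fingers behind the right pull bar and drew the tray out at about 16–40 mm/s with 2–3 N. At the stop the force rose to about 25–30 N with no further motion. I then eased back, lifted clear and moved the arm aside.
- **Last check:** The final pictures from both cameras show the guard at the left end, the left tray in, and the right tray out with both jars standing. The cups, bin, rack, spray bottle and timer look unmoved; in each view the arm hid part of the right-side items. The wrist force read about 1 to 2 N with the arm clear.
- **Disagreement:** The cabinet roof corners measured 6–8 mm smaller than nominal across the width (4–6 mm in depth). I therefore took positions from the tab, and both contact points agreed with it to about 2 mm.

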